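# Arm a cue channel and hold its button at standby

## Robot

A 6-joint arm with a two-finger parallel gripper is mounted at the origin on the work surface. World frame = base frame: x ahead of the robot, y to its left, z up, the work surface at z = 0. Lengths are in m, angles in degrees, forces in N, time in s.
With the tool pointing down it reaches from about 0.325 to 0.9 m from the base axis. Payload 6.1 kg.
Tool frame: the origin (TCP) lies at the very end of the fingers, on their centre line; the grasp point (between the pads) lies 19 mm behind it; y points along the fingers, x is the direction in which the jaws open and shut, and the axes are right-handed (so a half turn about y gives the same grasp; the last joint's range is limited). The gripper opens to 87 mm and grips with 3 to 60 N. Pads are 19 mm wide; open, the fingers measure 117 mm over their backs; the gripper's body (75 mm by 190 mm) begins 51 mm behind the grasp point.
Start: joints at [67.317, 12.628, 87.462, -0, 79.91, -7.225], TCP at [0.167, 0.602, 0.223] pointing down, gripper open.
Joint ranges: [-170.65, 170.65], [-52.31, 119.04], [5.05, 147.46], [-71.25, 251.25], [11.57, 151.72], [-153.62, 153.62]. Speed limits (degrees/s): [147.25, 147.25, 172.46, 180, 180, 180].

## Interface

Orientations are given as a 3x3 rotation matrix whose columns are the frame's x, y, z axes.
In Python, from workcell import sensors, vision, order gives the robot as it stands. The module is installed in compiled form; this text tells all that it offers.
- The arm moves only by the tool play_rows, never from a script. Its argument "rows" is text: rows parted by semicolons, each of 4 numbers parted by spaces: the shift along the tool's x, y, z in m, then the turn about the tool's y in degrees. A call has 1 to 12 rows; each row shifts and turns the pose as measured when the row begins, along the tool's axes as they then stand; what a row does not reach is not made up. A row lasts 1/12 s, in which the tool goes at most 41.7 mm and 7.16 degrees, less where a joint would pass 70% of its speed; a pose out of reach is approached as far as the arm can. A call with a gripper value outside its range is refused whole. "grip" is the closure, from 0 (fully open) to 1 (shut), set as the call begins (left out, the last holds). The fingers move at their own pace and stop on an object; the grip force is fixed at half the most. Time passes only in rows, so rows that do not move let the fingers close. It gives the time, the measured TCP pose, the force and the opening at its end, in the units of the state.
- sensors.get_obs(): the state, without advancing time (a new reading comes with each control period).
- vision.snapshot(name): name is "scene" or "top" or "wrist"; returns a dict with "pixels" (400x640x3 uint8, red, green, blue), "fx", "fy", "cx", "cy" (pixels), "world_to_cam" (4x4, takes a point from world to camera coordinates). Camera axes: x right, y up, looking along -z (the intrinsics and any distortion apply to the point x, -y, -z); pixel columns grow to the right and rows downward; lengths in m; the calibration is good to about 2 mm. A picture is of the moment at which its call begins. There is no depth.
- order.hand_in(): hands the job in, once; it reports no verdict.
Trained networks look in the newest picture that a camera, given by its name, has taken for a name from the list of things; names that differ only in an ending like _2 or _b are one class to them, and where a whole thing is asked for, a point or a joint stands for the part that bears it (a point fixed in the world has none). Each returns a list of dicts, best first, with "conf" (0 to 1); they miss things now and then, are a little off and sometimes report something else, mostly with a low value. They report only what shows in the picture. A call takes as long as a camera call. They do not tell look-alikes from the thing itself.
- vision.masks_of(thing, camera): "region" (400x640 bool, what is visible of it).
- vision.pinpoint(thing, camera): "position" ([x, y, z] in m, in world coordinates, good to about 4 mm: a listed point, or the origin of a listed thing).
The state is a dict: "time": time; "joints": joint angles; "qd": joint speeds; "joint_efforts": joint torques, N m; "tool_pos": TCP position; "eef_rot": TCP orientation; "contact_force": force on the tool from outside, world axes, zero at the start; "moment": the same for the moment, N m; "finger_gap": opening from 0.0 (shut) to 1.0 (fully open).
Only numpy, scipy, OpenCV 4.12 (cv2) and the standard library are available. Lean on these libraries where they do the work, as an engineer would, in place of code of your own. Each camera call takes 0.05 s, during which the arm holds its last target.

## Task

On the cue panel, the domed jewel marks the live channel: take the arming pin from its wooden rest and push it fully home in that channel's socket, and only then press that channel's button about halfway down (8 mm of its 16 mm) and hold it there - halfway is standby, bottoming it would fire the cue. Do not press the other buttons or disturb the things on the desk; your job finishes while you are still holding the button at halfway.

Things in the scene. Friction and masses are not known exactly. Their poses are not given: they have to be found in the camera images.
- panel: Aluminium cue panel fixed to the desk, a flat-topped block 180 (its x) x 300 (its y) x 45 mm high; origin at the centre of its underside. It may be turned some 15 degrees. Three channels 90 mm apart side by side along its y: left (y +90), middle (y 0), right (y -90). Each channel has, from the robot's side away: a pin socket (x -55), a red push button (x +8) and a lamp place (x +65) that holds either the jewel or a flat blank.
- socket_left (a point): Mouth centre of the left channel's socket, in the panel's top face: round vertical hole 9.5 mm wide, 32 mm deep, with a 1.5 mm chamfer and a dark 18 mm ring drawn around it, z up.
- socket_middle (a point): Mouth centre of the middle channel's socket, in the panel's top face: round vertical hole 9.5 mm wide, 32 mm deep, with a 1.5 mm chamfer and a dark 18 mm ring drawn around it, z up.
- socket_right (a point): Mouth centre of the right channel's socket, in the panel's top face: round vertical hole 9.5 mm wide, 32 mm deep, with a 1.5 mm chamfer and a dark 18 mm ring drawn around it, z up.
- cap_left (a point): Red plastic round cap of the left channel's button, 44 mm across, flat top; this point is the centre of its top face, which stands 28 mm above the panel's top face when released and sinks with the button. Its centre is 63 mm from the socket's.
- cap_middle (a point): Red plastic round cap of the middle channel's button, 44 mm across, flat top; this point is the centre of its top face, which stands 28 mm above the panel's top face when released and sinks with the button. Its centre is 63 mm from the socket's.
- cap_right (a point): Red plastic round cap of the right channel's button, 44 mm across, flat top; this point is the centre of its top face, which stands 28 mm above the panel's top face when released and sinks with the button. Its centre is 63 mm from the socket's.
- button_left (a joint): Travel of the left button straight down, m: 0 released, 0.016 bottomed. Springy: it starts to move at about 1.5 N, then 0.6 N per mm more (about 6.3 N at 8 mm, 11 N bottomed); springs back when let go.
- button_middle (a joint): Travel of the middle button straight down, m: 0 released, 0.016 bottomed. Springy: it starts to move at about 1.5 N, then 0.6 N per mm more (about 6.3 N at 8 mm, 11 N bottomed); springs back when let go.
- button_right (a joint): Travel of the right button straight down, m: 0 released, 0.016 bottomed. Springy: it starts to move at about 1.5 N, then 0.6 N per mm more (about 6.3 N at 8 mm, 11 N bottomed); springs back when let go.
- jewel: Indicator jewel: green glass dome 24 mm across in a 32 mm steel bezel, 16 mm high, on the panel's top face; origin at the centre of its underside. It sits in the lamp place of one channel, 57 mm behind that channel's button; the other two channels have flat steel blanks (32 mm across, 4 mm high) there.
- pin: Arming pin, standing upright at the start in its rest: steel shaft 8 mm thick and 26 mm long with a 2 mm chamfered tip, below a black round grip 20 mm across and 44 mm long, whose flat shoulder stops on the rim of a hole. Origin at the tip of the shaft, z up along the pin: shoulder at z = 26 mm, top at 70 mm. About 50 g.
- pin_rest: Wooden block 70 x 70 x 40 mm high, fixed, with one hole 11 mm wide in the middle, where the pin stands (the pin's shoulder on the block's top). Origin at the centre of its underside.
- tape_measure: Bystander: steel tape measure, about 75 x 39 x 63 mm, standing on the desk; origin under its centre.
- clamp: Bystander: brass spring clamp lying on the desk, about 140 x 75 x 26 mm; origin under its centre.
- coaster: Bystander: blue ceramic coaster, 96 mm across, 8 mm high; origin under its centre.
Mind the look-alikes: they are no part of the job. What is shaped like the pin but purple, turquoise or yellow is not meant.

How it is judged (in metres and radians):
On the way:
1. the pin is fully home in the socket of the jewel's channel (((horizontal distance between jewel and cap_left below 0.08 m and horizontal distance between pin and socket_left below 0.004 m and z of pin in the frame of socket_left below -0.0235 m and angle between pin's own z axis and vertical below 0.1 rad) or (horizontal distance between jewel and cap_middle below 0.08 m and horizontal distance between pin and socket_middle below 0.004 m and z of pin in the frame of socket_middle below -0.0235 m and angle between pin's own z axis and vertical below 0.1 rad) or (horizontal distance between jewel and cap_right below 0.08 m and horizontal distance between pin and socket_right below 0.004 m and z of pin in the frame of socket_right below -0.0235 m and angle between pin's own z axis and vertical below 0.1 rad))), for 0.2 s.
At the end, for the whole second after the job is handed in: The pin stands upright (within 0.1 rad) in the jewel channel's socket, its shoulder within 2.5 mm of the panel; the fingers hold that channel's button down by 5 to 11 mm with more than 2 N; the other two buttons are up (under 4 mm) (((horizontal distance between jewel and cap_left below 0.08 m and horizontal distance between pin and socket_left below 0.004 m and z of pin in the frame of socket_left below -0.0235 m and angle between pin's own z axis and vertical below 0.1 rad and value of joint button_left between 0.005 and 0.011 m and contact force between the fingers and button_left above 2 N and value of joint each of button_middle, button_right below 0.004 m) or (horizontal distance between jewel and cap_middle below 0.08 m and horizontal distance between pin and socket_middle below 0.004 m and z of pin in the frame of socket_middle below -0.0235 m and angle between pin's own z axis and vertical below 0.1 rad and value of joint button_middle between 0.005 and 0.011 m and contact force between the fingers and button_middle above 2 N and value of joint each of button_left, button_right below 0.004 m) or (horizontal distance between jewel and cap_right below 0.08 m and horizontal distance between pin and socket_right below 0.004 m and z of pin in the frame of socket_right below -0.0235 m and angle between pin's own z axis and vertical below 0.1 rad and value of joint button_right between 0.005 and 0.011 m and contact force between the fingers and button_right above 2 N and value of joint each of button_left, button_middle below 0.004 m))); the arm keeps its last pose, push and grip.
It fails at once if a button is pressed (over 4 mm) that is not the jewel channel's, or before the pin is home there ((value of joint button_left above 0.004 m and not (horizontal distance between jewel and cap_left below 0.08 m and horizontal distance between pin and socket_left below 0.004 m and z of pin in the frame of socket_left below -0.0235 m and angle between pin's own z axis and vertical below 0.1 rad)) or (value of joint button_middle above 0.004 m and not (horizontal distance between jewel and cap_middle below 0.08 m and horizontal distance between pin and socket_middle below 0.004 m and z of pin in the frame of socket_middle below -0.0235 m and angle between pin's own z axis and vertical below 0.1 rad)) or (value of joint button_right above 0.004 m and not (horizontal distance between jewel and cap_right below 0.08 m and horizontal distance between pin and socket_right below 0.004 m and z of pin in the frame of socket_right below -0.0235 m and angle between pin's own z axis and vertical below 0.1 rad))).
It fails at once if a button is pressed to the bottom (over 14 mm): the cue fires (value of joint any of button_left, button_middle, button_right above 0.014 m).
It fails at once if the tape measure, clamp or coaster is shifted by more than 20 mm (distance of any of tape_measure, clamp, coaster from where it was at the start of the episode above 0.02 m).
It also fails if it takes over 48 s, if anything falls off the work surface, if the arm or the gripper's body presses on something with over 40 N, if the wrist force passes 120 N, or if a joint passes its speed limit or range.

## Working session

There is one attempt and no reset: what is moved stays moved. The work goes in short steps, Python scripts to look and compute and a tool call to move; the robot and the scene stay as the last step left them, time stands still between calls to the robot, and variables do not carry over. Pictures are saved under pics/ and viewed, and the job is handed in when it is done.

Besides the shell and the picture viewer there is one more tool, called after "Emit:" by a JSON object that holds its "method" and its "body", one argument or row to a line. play_rows: Moves the arm, as the interface text tells. Its arguments: {"type":"object","properties":{"rows":{"type":"string"},"grip":{"type":"number"}},"required":["rows"]}

```bash
mkdir -p pics; python3 - <<'E'
from workcell import sensors, vision
import cv2,numpy as np
o=sensors.get_obs();print(o['time'],o['tool_pos'],np.round(o['eef_rot'],3).tolist(),o['finger_gap'])
for c in ['scene','top','wrist']:
    s=vision.snapshot(c);cv2.imwrite(f'pics/{c}0.png',s['pixels'][:,:,::-1])
    print(c,s['fx'],s['fy'],s['cx'],s['cy'],np.round(s['world_to_cam'],4).tolist(),[k for k in s])
    for t in ['panel','jewel','pin','pin_rest','socket_left','socket_middle','socket_right','cap_left','cap_middle','cap_right','tape_measure','clamp','coaster']:
        print(t,[(np.round(r['position'],4).tolist(),round(r['conf'],2)) for r in vision.pinpoint(t,c)][:5])
E
```

```text
0.0 [0.16633104 0.60181077 0.22142847] [[0.267, -0.001, -0.964], [0.964, -0.002, 0.267], [-0.002, -1.0, 0.0]] 1.0035717787785232
scene 506.1664848479871 506.1664848479871 311.9509512006289 202.04396475166513 [[-0.1953, 0.9807, -0.013, 0.1831], [-0.7226, -0.1349, 0.678, 0.3386], [0.6631, 0.1417, 0.7349, -1.5823], [0.0, 0.0, 0.0, 1.0]] ['pixels', 'fx', 'fy', 'cx', 'cy', 'world_to_cam']
panel [([0.5908, -0.1535, -0.002], 0.63)]
jewel [([0.6731, -0.2257, 0.0485], 0.61)]
pin [([0.4089, 0.1979, 0.0026], 0.73), ([0.5861, 0.2243, -0.0039], 0.71), ([0.5387, 0.1426, -0.0011], 0.63), ([0.4993, 0.2251, 0.0134], 0.51), ([0.4941, 0.3182, -0.0008], 0.47)]
pin_rest []
socket_left [([0.5218, -0.0687, 0.044], 0.79)]
socket_middle [([0.5349, -0.1573, 0.0401], 0.77)]
socket_right [([0.5561, -0.2507, 0.0402], 0.73), ([0.4883, -0.4553, -0.004], 0.69)]
cap_left [([0.5876, -0.0641, 0.0718], 0.82), ([0.3603, 0.0553, -0.0018], 0.42)]
cap_middle [([0.6019, -0.151, 0.0732], 0.65), ([0.3618, 0.0555, -0.0004], 0.28)]
cap_right [([0.6201, -0.2388, 0.0739], 0.53)]
tape_measure [([0.3649, 0.0581, -0.0013], 0.7)]
cla
[... 915 characters left out ...]
0.058, 0.0714], 0.49)]
cap_middle [([0.6013, -0.1509, 0.0762], 0.67), ([0.496, 0.227, 0.0152], 0.44)]
cap_right [([0.6183, -0.2411, 0.0723], 0.71)]
tape_measure [([0.3618, 0.0613, -0.0048], 0.82)]
clamp [([0.488, -0.4592, 0.0024], 0.62)]
coaster [([0.7062, 0.2528, 0.004], 0.61)]
wrist 316.2762876411246 316.2762876411246 321.1939656527885 195.70230712571947 [[0.2657, 0.9641, -0.0004, -0.6257], [-0.9347, 0.2575, -0.2452, 0.0302], [-0.2362, 0.0655, 0.9695, -0.3888], [0.0, 0.0, 0.0, 1.0]] ['pixels', 'fx', 'fy', 'cx', 'cy', 'world_to_cam']
panel []
jewel []
pin []
pin_rest []
socket_left []
socket_middle []
socket_right []
cap_left []
cap_middle []
cap_right []
tape_measure []
clamp []
coaster []
```

View pics/scene0.png

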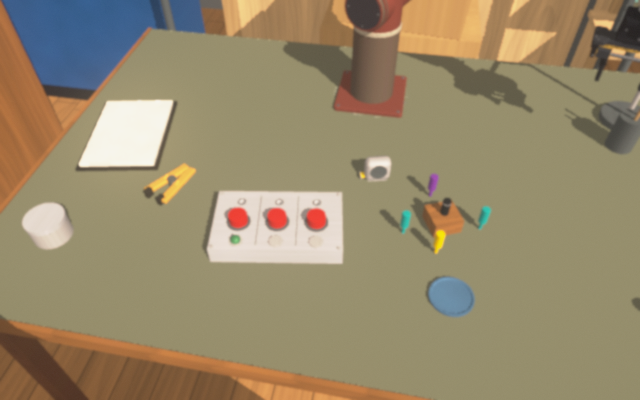

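View pics/top0.png

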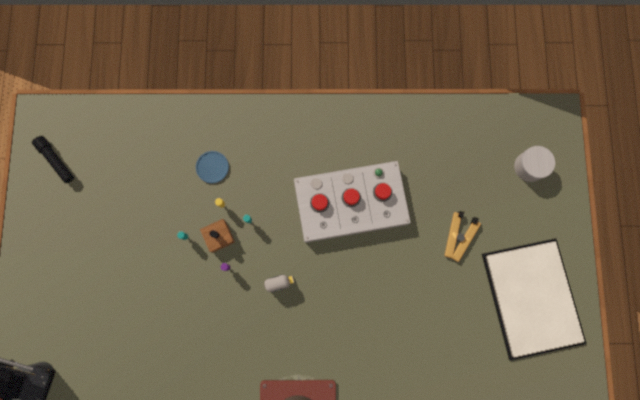

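```bash
python3 - <<'E'
import cv2,numpy as np
from workcell import sensors
print(sensors.get_obs()['time'])
t=cv2.imread('pics/top0.png')
a=cv2.resize(t[120:260,130:270],None,fx=3.5,fy=3.5,interpolation=cv2.INTER_CUBIC)
s=cv2.imread('pics/scene0.png')
b=cv2.resize(s[100:340,80:360],(392*1,336),interpolation=cv2.INTER_CUBIC)
cv2.imwrite('pics/crop1.png',a)
b=cv2.resize(t[120:270,330:490],None,fx=4,fy=4,interpolation=cv2.INTER_CUBIC);cv2.imwrite('pics/crop2.png',b)
E
```

```text
2.1
```

View pics/crop1.png

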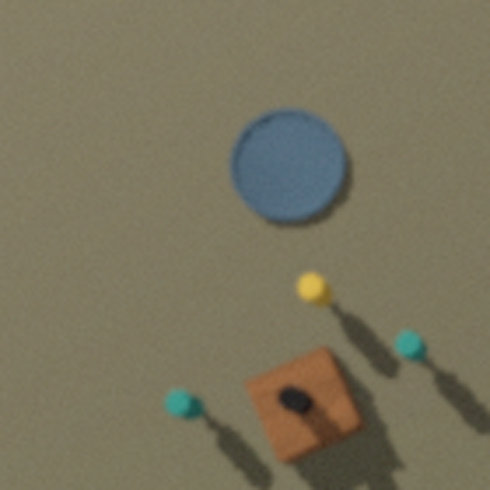

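View pics/crop2.png

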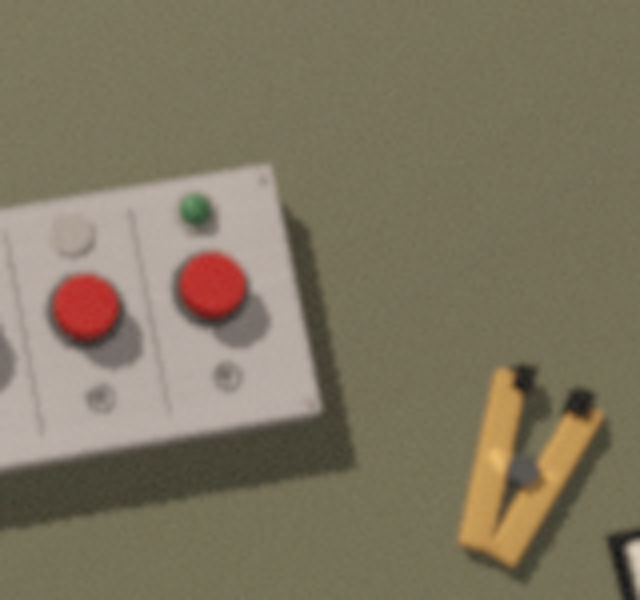

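The jewel is in the right channel: green dome at top-view (379,172), behind the button at (383,191).

Pin candidates in the top view:
- black at (214,234), standing in the wooden block
- purple at (225,267)
- turquoise at (182,236) and (247,218)
- yellow at (220,202)

The black one fits the description, because it is the only black grip and it stands in the wooden rest. The crop confirms this.

Emit:
{"method": "play_rows", "body": {
  "rows": "-0.022 0 -0.034 0;-0.022 0 -0.034 0;-0.022 0 -0.034 0;-0.022 0 -0.034 0;-0.022 0 -0.034 0;-0.022 0 -0.034 0;-0.022 0 -0.034 0;-0.022 0 -0.034 0;-0.022 0 -0.034 0;-0.022 0 -0.034 0;-0.022 0 -0.034 0;-0.01 0 -0.012 0",
  "grip": 0.4
}}

```text
time: 3.1
tool_pos: [0.4792, 0.2493, 0.2227]
eef_rot: [[0.255, 0.004, -0.967], [0.967, 0.004, 0.255], [0.005, -1.0, -0.003]]
contact_force: [-0.5, -0.4, -0.0]
finger_gap: 0.606
```

Emit:
{"method": "play_rows", "body": {
  "rows": "0 0 0 -6.5;0 0 0 -6.5;0 0 0 -6.5;0 0 0 -6.5;0 0 0 0"
}}

```text
time: 3.52
tool_pos: [0.4838, 0.2426, 0.2231]
eef_rot: [[-0.204, 0.006, -0.979], [0.979, 0.003, -0.204], [0.002, -1.0, -0.007]]
contact_force: [-0.3, 1.1, -0.1]
finger_gap: 0.601
```

```bash
cat > h.py <<'E'
from workcell import sensors, vision, order
import cv2,numpy as np
def st():
    o=sensors.get_obs();R=np.array(o['eef_rot'])
    print('t',round(o['time'],2),'tcp',np.round(o['tool_pos'],4),'x',np.round(R[:,0],4),'y',np.round(R[:,1],4),'F',np.round(o['contact_force'],2),'gap',round(o['finger_gap'],3))
    return np.array(o['tool_pos']),R
def snap(c,name=None):
    s=vision.snapshot(c)
    if name: cv2.imwrite(f'pics/{name}.png',s['pixels'][:,:,::-1])
    return s
def proj(s,P):
    p=np.array(s['world_to_cam'])@np.append(P,1); x,y,z=p[0],-p[1],-p[2]
    return np.array([s['fx']*x/z+s['cx'],s['fy']*y/z+s['cy']])
def ray(s,uv,z):
    M=np.array(s['world_to_cam']);R=M[:3,:3];c=-R.T@M[:3,3]
    d=R.T@np.array([(uv[0]-s['cx'])/s['fx'],-(uv[1]-s['cy'])/s['fy'],-1])
    return c+d*(z-c[2])/d[2]
def go(P,target,R): print('tool delta',np.round(R.T@(np.array(target)-P),4))
E
python3 - <<'E'
from h import *
P,R=st()
s=snap('wrist','w1')
for t in ['pin','pin_rest']:
    print(t,[(np.round(r['position'],4).tolist(),round(r['conf'],2)) for r in vision.pinpoint(t,'wrist')][:5])
m=vision.masks_of('pin','wrist')
for r in m: 
    ys,xs=np.nonzero(r['region']);print(r['conf'],xs.min(),xs.max(),ys.min(),ys.max())
print(proj(s,[.4985,.2255,.084]),proj(s,[.4985,.2255,.04]),proj(s,P))
E
```

```text
t 3.52 tcp [0.4838 0.2426 0.2231] x [-0.2041  0.979   0.0021] y [ 0.006   0.0033 -1.    ] F [-0.3   1.14 -0.14] gap 0.601
pin [([0.4065, 0.1978, -0.004], 0.97), ([0.4989, 0.2297, 0.0142], 0.85), ([0.4992, 0.3205, -0.0005], 0.73), ([0.5385, 0.1392, 0.003], 0.63), ([0.5883, 0.2181, 0.0019], 0.51)]
pin_rest [([0.4952, 0.2283, 0.001], 0.79)]
0.97 375 400 188 214
0.89 295 314 177 204
0.8 283 303 86 107
0.69 205 234 196 221
[300.11967146 195.91441803] [302.6057787  185.97491923] [319.83469408 240.76541979]
```

View pics/w1.png

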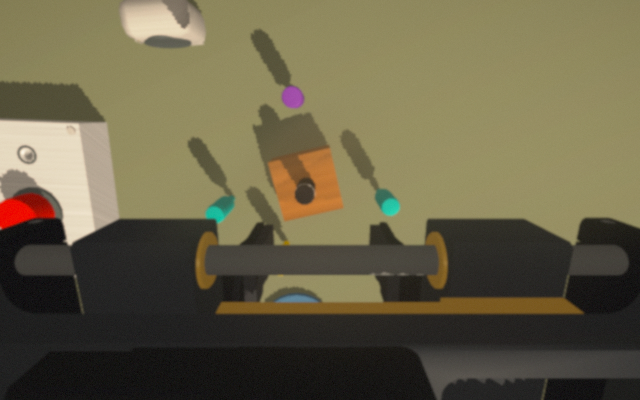

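The wrist picture shows the black pin in the wooden block at (305,190), with the turquoise look-alikes at (220,208) and (388,202) and the purple one at (292,97). I'll measure the pin's top disc more finely.

```bash
python3 - <<'E'
from h import *
P,R=st()
s=snap('wrist')
img=s['pixels'][150:230,260:350]
cv2.imwrite('pics/w1c.png',cv2.resize(img[:,:,::-1],None,fx=7,fy=7,interpolation=cv2.INTER_CUBIC))
for uv in [(304.5,194.5),(304.5,192),(305,193)]: print(uv,ray(s,uv,.084))
t=snap('top'); s2=t['pixels'][215:255,195:235]
cv2.imwrite('pics/t1c.png',cv2.resize(s2[:,:,::-1],None,fx=14,fy=14,interpolation=cv2.INTER_CUBIC))
E
```

```text
t 3.72 tcp [0.4835 0.243  0.2231] x [-0.1977  0.9803  0.0022] y [ 0.0058  0.0034 -1.    ] F [-0.69  0.41 -0.37] gap 0.602
(304.5, 194.5) [0.49581795 0.22980468 0.084     ]
(304.5, 192) [0.49333996 0.22933682 0.084     ]
(305, 193) [0.49423305 0.23000303 0.084     ]
```

View pics/w1c.png

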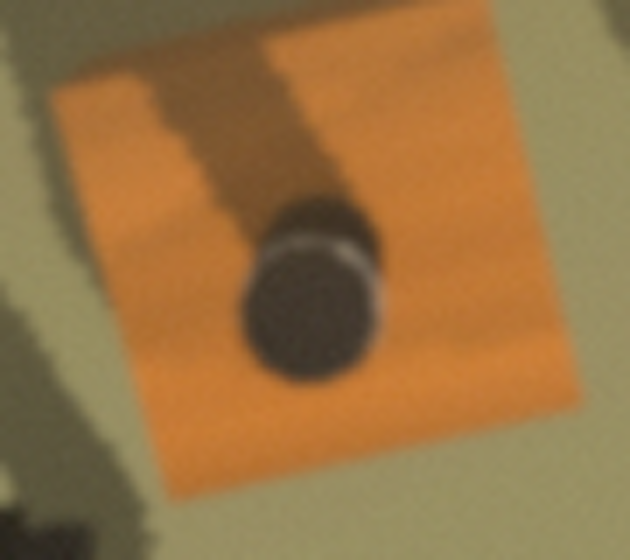

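View pics/t1c.png

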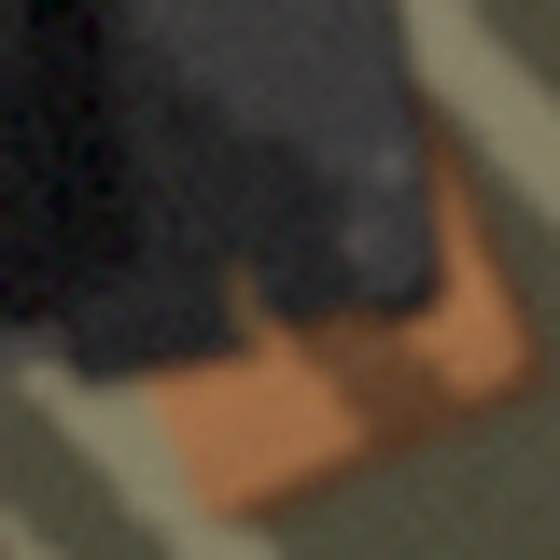

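```bash
python3 - <<'E'
import cv2,numpy as np
t=cv2.imread('pics/top0.png')[220:250,198:234];s=cv2.imread('pics/scene0.png')[192:240,418:470]
a=cv2.resize(t,(576,480),interpolation=cv2.INTER_CUBIC)
b=cv2.resize(s,(520,480),interpolation=cv2.INTER_CUBIC)
cv2.imwrite('pics/ta.png',a);cv2.imwrite('pics/sb.png',b)
E
```

```text
(no output)
```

View pics/ta.png

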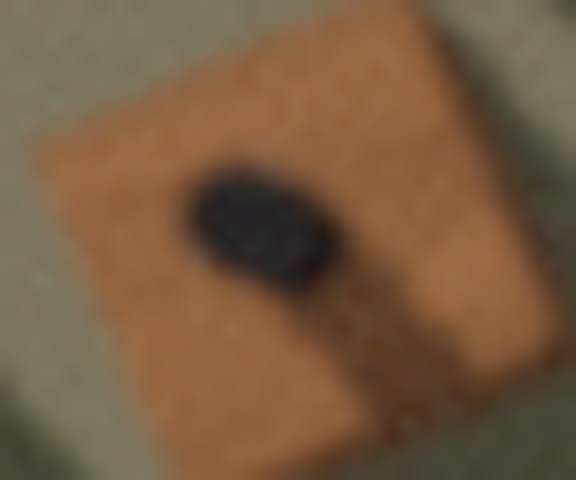

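View pics/sb.png

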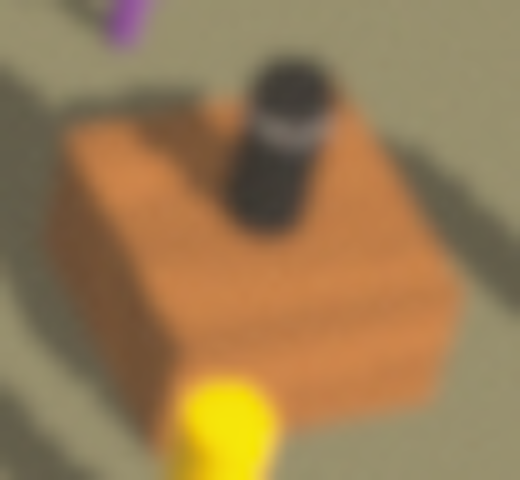

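```bash
python3 - <<'E'
from h import *
P,R=st()
S=snap('scene');T=snap('top')
print('top',ray(T,(212.75,233.1),.084),ray(T,(215.4,234.8),.042));print('scene',ray(S,(446.6,200.7),.084))
go(P,[.4965,.2275,.2],R)
E
```

```text
t 3.82 tcp [0.4835 0.2431 0.223 ] x [-0.1989  0.98    0.0022] y [ 0.0059  0.0034 -1.    ] F [0.37 1.   0.66] gap 0.599
top [0.49672412 0.22702902 0.084     ] [0.49651231 0.22876731 0.042     ]
scene [0.50068651 0.22772704 0.084     ]
tool delta [-0.0179  0.0231 -0.0095]
```

Emit:
{"method": "play_rows", "body": {
  "rows": "-0.018 0 -0.01 0;0 0 0 0;0 0.035 0 0;0 0.035 0 0;0 0.03 0 0;0 0 0 0"
}}

```text
time: 4.42
tool_pos: [0.5005, 0.2296, 0.1242]
eef_rot: [[-0.196, 0.014, -0.98], [0.981, 0.007, -0.196], [0.004, -1.0, -0.016]]
contact_force: [-2.2, -1.4, -1.3]
finger_gap: 0.602
```

```bash
python3 - <<'E'
from h import *
P,R=st()
snap('wrist','w2');S=snap('scene')
cv2.imwrite('pics/s2.png',cv2.resize(S['pixels'][120:260,380:520,::-1],None,fx=4,fy=4,interpolation=cv2.INTER_CUBIC))
go(P,[.497,.228,.048],R)
E
```

```text
t 4.42 tcp [0.5005 0.2296 0.1242] x [-0.196   0.9806  0.0039] y [ 0.0145  0.0069 -0.9999] F [-2.24 -1.39 -1.26] gap 0.602
tool delta [-0.0011  0.0761  0.005 ]
```

View pics/w2.png

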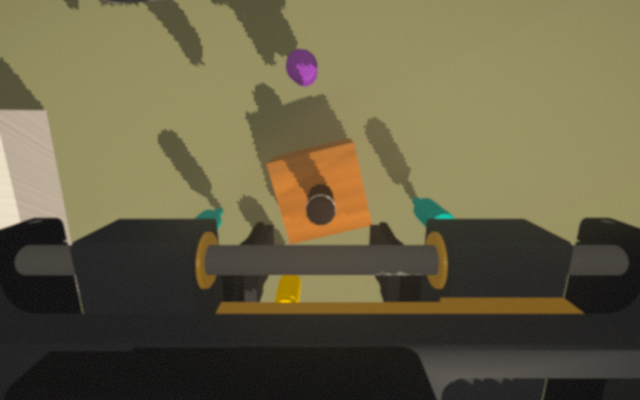

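View pics/s2.png

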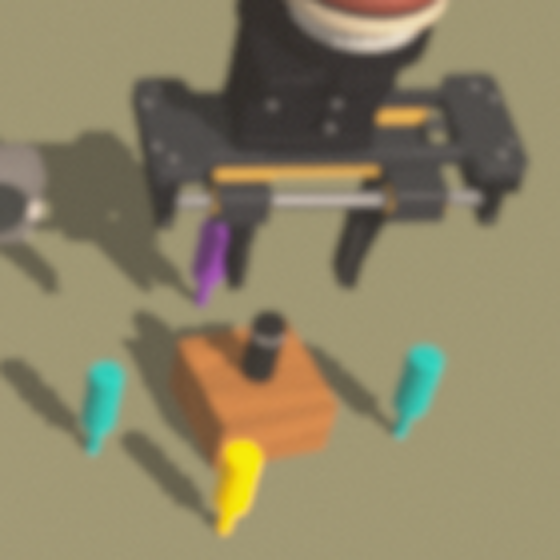

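```bash
python3 - <<'E'
from h import *
P,R=st()
s=snap('wrist')
cv2.imwrite('pics/w2c.png',cv2.resize(s['pixels'][175:235,285:355,::-1],None,fx=8,fy=8,interpolation=cv2.INTER_CUBIC))
for uv in [(319.9,209),(319.9,211)]: print(ray(s,uv,.084))
E
```

```text
t 4.52 tcp [0.5038 0.2306 0.1298] x [-0.1966  0.9805  0.0045] y [ 0.0216  0.0089 -0.9997] F [0.6  0.02 1.15] gap 0.601
[0.50040134 0.22996251 0.084     ]
[0.50180989 0.23024464 0.084     ]
```

View pics/w2c.png

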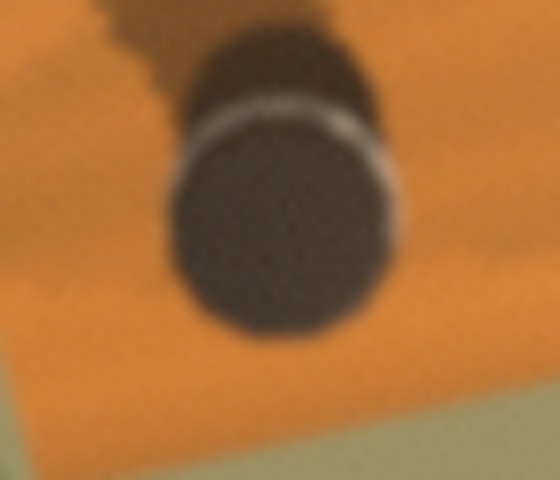

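Emit:
{"method": "play_rows", "body": {
  "rows": "0 0 0 0"
}}

```text
time: 4.65
tool_pos: [0.5064, 0.2315, 0.1339]
eef_rot: [[-0.197, 0.028, -0.98], [0.98, 0.011, -0.197], [0.005, -1.0, -0.029]]
contact_force: [0.6, -0.5, 0.0]
finger_gap: 0.601
```

Emit:
{"method": "play_rows", "body": {
  "rows": "0 0 0 0;0 0 0 0"
}}

```text
time: 4.82
tool_pos: [0.5089, 0.2325, 0.1384]
eef_rot: [[-0.197, 0.034, -0.98], [0.98, 0.013, -0.197], [0.006, -0.999, -0.036]]
contact_force: [0.0, -0.5, 0.7]
finger_gap: 0.599
```

```bash
python3 - <<'E'
from h import *
st(); snap('top'); st(); snap('top');st();snap('top'); st()
print(np.round(sensors.get_obs()['joints'],3),np.round(sensors.get_obs()['qd'],3))
E
```

```text
t 4.82 tcp [0.5089 0.2325 0.1384] x [-0.1969  0.9804  0.0058] y [ 0.0343  0.0128 -0.9993] F [ 0.01 -0.54  0.7 ] gap 0.599
t 4.87 tcp [0.5092 0.2326 0.1388] x [-0.1969  0.9804  0.0058] y [ 0.0351  0.013  -0.9993] F [-0.64  0.63 -0.72] gap 0.599
t 4.92 tcp [0.5089 0.2325 0.1383] x [-0.1969  0.9804  0.0058] y [ 0.0344  0.0128 -0.9993] F [ 0.09 -0.27 -0.41] gap 0.603
t 4.97 tcp [0.5085 0.2323 0.1376] x [-0.1969  0.9804  0.0056] y [ 0.0333  0.0124 -0.9994] F [-0.47  0.81 -0.19] gap 0.597
[ 16.381   6.434 103.965   0.156  67.567 -85.024] [-0.066  0.434  0.723  0.098  0.006  0.012]
```

```bash
python3 - <<'E'
from h import *
P,R=st()
go(P,[.4965,.2285,.1],R)
go(P,[.4965,.2285,.048],R)
E
```

```text
t 4.97 tcp [0.5085 0.2323 0.1376] x [-0.1969  0.9804  0.0056] y [ 0.0333  0.0124 -0.9994] F [-0.47  0.81 -0.19] gap 0.597
tool delta [-0.0016  0.0372  0.0138]
tool delta [-0.0019  0.0891  0.0156]
```

Emit:
{"method": "play_rows", "body": {
  "rows": "0 0.005 0.003 0;-0.001 0.01 0.004 0;-0.001 0.01 0.004 0;0 0.008 0.002 0;0 0.004 0.001 0;0 0.002 0 0;0 0 0 0"
}}

```text
time: 5.55
tool_pos: [0.4933, 0.227, 0.0925]
eef_rot: [[-0.197, 0.03, -0.98], [0.98, 0.012, -0.196], [0.005, -0.999, -0.032]]
contact_force: [0.8, 0.3, -0.5]
finger_gap: 0.599
```

```bash
python3 - <<'E'
from h import *
st();s=snap('wrist','w3')
cv2.imwrite('pics/w3c.png',cv2.resize(s['pixels'][175:245,285:355,::-1],None,fx=8,fy=8,interpolation=cv2.INTER_CUBIC))
P,R=st()
go(P,[.4965,.2285,.048],R)
E
```

```text
t 5.55 tcp [0.4933 0.227  0.0925] x [-0.1966  0.9805  0.0054] y [ 0.0304  0.0116 -0.9995] F [ 0.79  0.31 -0.47] gap 0.599
t 5.6 tcp [0.4934 0.227  0.0928] x [-0.1967  0.9805  0.0053] y [ 0.0305  0.0116 -0.9995] F [-0.07 -0.4   0.16] gap 0.605
tool delta [ 0.0006  0.0448 -0.0019]
```

View pics/w3.png

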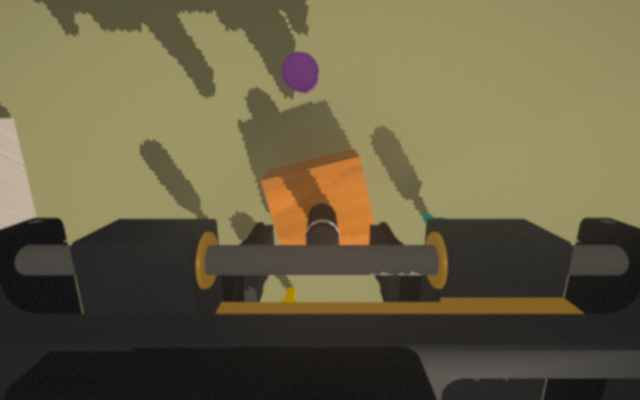

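Emit:
{"method": "play_rows", "body": {
  "rows": "0 0.004 0 0;0 0.008 -0.001 0;0 0.008 -0.001 0;0 0.008 0 0;0 0.007 0 0;0 0.004 0 0;0 0.002 0 0;0 0 0 0"
}}

```text
time: 6.27
tool_pos: [0.498, 0.2283, 0.0478]
eef_rot: [[-0.197, 0.032, -0.98], [0.98, 0.012, -0.196], [0.006, -0.999, -0.033]]
contact_force: [-0.4, 0.3, 0.8]
finger_gap: 0.602
```

```bash
python3 - <<'E'
from h import *
st();s=snap('wrist','w4');S=snap('scene')
cv2.imwrite('pics/s4.png',cv2.resize(S['pixels'][150:260,390:500,::-1],None,fx=5,fy=5,interpolation=cv2.INTER_CUBIC))
P,R=st()
go(P,[.4965,.2285,.048],R)
E
```

```text
t 6.27 tcp [0.498  0.2283 0.0478] x [-0.1966  0.9805  0.0055] y [ 0.0317  0.012  -0.9994] F [-0.39  0.29  0.78] gap 0.602
t 6.37 tcp [0.4984 0.2284 0.0485] x [-0.1966  0.9805  0.0056] y [ 0.0325  0.0122 -0.9994] F [ 0.22 -0.58  0.55] gap 0.605
tool delta [0.0005 0.0004 0.0019]
```

View pics/s4.png

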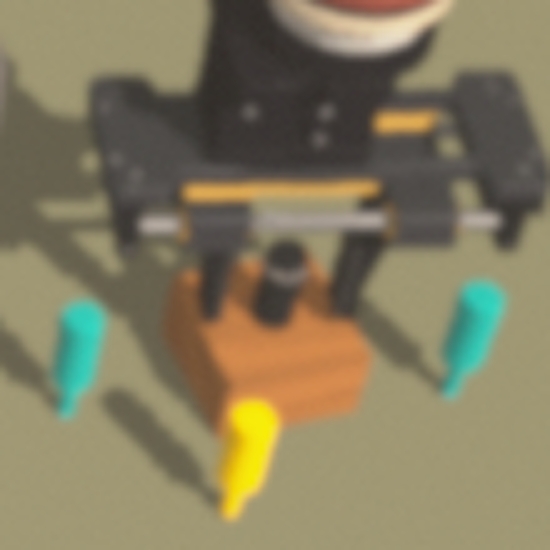

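The pin, at crop (278,285), stands between the fingers. Closing the gripper.

Emit:
{"method": "play_rows", "body": {
  "rows": "0 0 0 0;0 0 0 0;0 0 0 0;0 0 0 0;0 0 0 0;0 0 0 0",
  "grip": 1
}}

```text
time: 6.87
tool_pos: [0.4999, 0.2289, 0.0506]
eef_rot: [[-0.197, 0.036, -0.98], [0.98, 0.013, -0.196], [0.006, -0.999, -0.038]]
contact_force: [0.2, 0.6, 1.1]
finger_gap: 0.229
```

Emit:
{"method": "play_rows", "body": {
  "rows": "0 -0.004 0 0;0 -0.008 0 0;0 -0.01 0 0;0 -0.01 0 0;0 -0.01 0 0;0 -0.01 0 0;0 -0.01 0 0;0 -0.01 0 0;0 -0.01 0 0;0 -0.007 0 0;0 -0.004 0 0;0 -0.002 0 0"
}}

```text
time: 7.87
tool_pos: [0.4969, 0.2278, 0.1585]
eef_rot: [[-0.197, 0.04, -0.98], [0.98, 0.014, -0.196], [0.006, -0.999, -0.042]]
contact_force: [0.4, -0.3, -0.6]
finger_gap: 0.221
```

```bash
python3 - <<'E'
from h import *
P,R=st();s=snap('wrist','w5');S=snap('scene')
cv2.imwrite('pics/s5.png',cv2.resize(S['pixels'][130:260,390:500,::-1],None,fx=4.5,fy=4.5,interpolation=cv2.INTER_CUBIC))
go(P,[.555,-.2475,.14],R)
E
```

```text
t 7.87 tcp [0.4969 0.2278 0.1585] x [-0.1969  0.9804  0.0063] y [ 0.0402  0.0144 -0.9991] F [ 0.36 -0.27 -0.63] gap 0.221
tool delta [-0.4775  0.0139  0.0373]
```

View pics/s5.png

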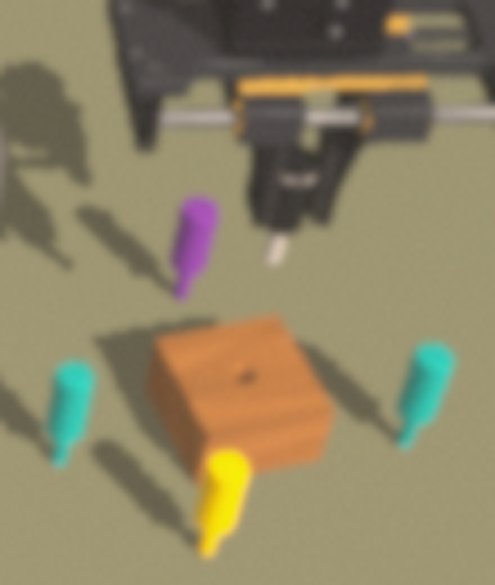

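View pics/w5.png

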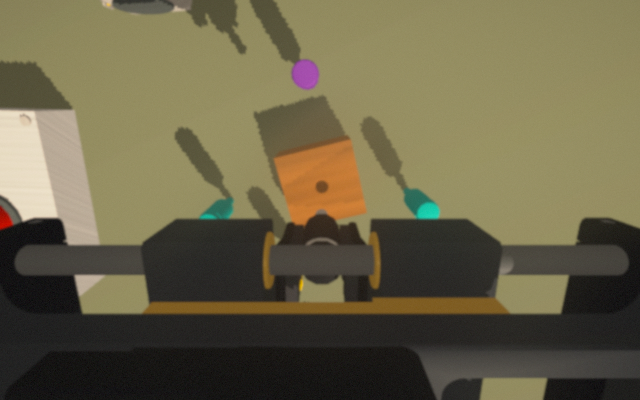

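Emit:
{"method": "play_rows", "body": {
  "rows": "-0.01 0 0 0;-0.02 0 0.002 0;-0.03 0 0.003 0;-0.038 0 0.003 0;-0.038 0 0.003 0;-0.038 0 0.003 0;-0.038 0 0.003 0;-0.038 0 0.003 0;-0.035 0 0.003 0;-0.025 0 0.003 0;-0.015 0 0.001 0;-0.005 0 0 0"
}}

```text
time: 8.97
tool_pos: [0.53, -0.1206, 0.1444]
eef_rot: [[-0.203, 0.025, -0.979], [0.979, 0.014, -0.202], [0.009, -1.0, -0.027]]
contact_force: [0.4, 0.9, -0.6]
finger_gap: 0.217
```

```bash
python3 - <<'E'
from h import *
P,R=st()
go(P,[.555,-.2475,.14],R)
E
```

```text
t 8.97 tcp [ 0.53   -0.1206  0.1444] x [-0.2026  0.9792  0.0088] y [ 0.025   0.0142 -0.9996] F [ 0.42  0.89 -0.6 ] gap 0.217
tool delta [-0.1294  0.0033  0.0014]
```

Emit:
{"method": "play_rows", "body": {
  "rows": "-0.007 0 0 0;-0.015 -0.001 0 0;-0.02 -0.001 0 0;-0.02 -0.001 0 0;-0.02 0 0 0;-0.015 0 0 0;-0.01 0 0 0;-0.005 0 0 0;-0.002 0 0 0;0 0 0 0"
}}

```text
time: 9.8
tool_pos: [0.5509, -0.2331, 0.1405]
eef_rot: [[-0.207, 0.016, -0.978], [0.978, 0.021, -0.206], [0.018, -1.0, -0.02]]
contact_force: [1.1, 0.6, -0.4]
finger_gap: 0.22
```

```bash
python3 - <<'E'
from h import *
P,R=st();s=snap('wrist','w6');S=snap('scene');T=snap('top','t6')
cv2.imwrite('pics/s6.png',cv2.resize(S['pixels'][120:280,190:350,::-1],None,fx=3.7,fy=3.7,interpolation=cv2.INTER_CUBIC))
go(P,[.555,-.2475,.14],R)
for c in ['socket_right','cap_right','jewel','socket_middle','cap_middle']:
  print(c,[(np.round(r['position'],4).tolist(),round(r['conf'],2)) for r in vision.pinpoint(c,'wrist')][:3])
E
```

```text
t 9.8 tcp [ 0.5509 -0.2331  0.1405] x [-0.2068  0.9782  0.0175] y [ 0.0155  0.0212 -0.9997] F [ 1.09  0.56 -0.43] gap 0.22
tool delta [-0.0149  0.0002 -0.001 ]
socket_right [([0.5556, -0.2501, 0.0438], 0.94)]
cap_right []
jewel []
socket_middle [([0.5395, -0.1584, 0.0413], 0.8), ([0.5839, -0.0592, 0.0729], 0.37)]
cap_middle []
```

View pics/s6.png

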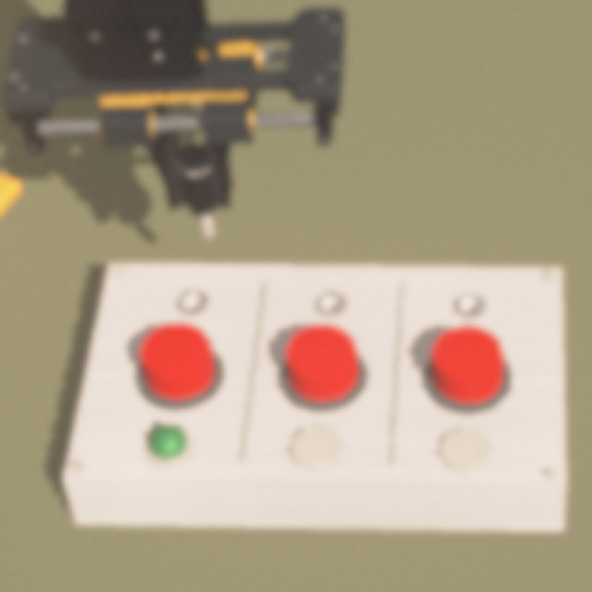

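View pics/w6.png

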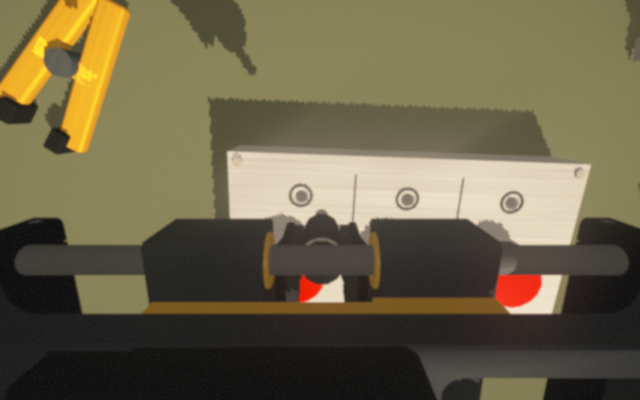

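```bash
cat > ring.py <<'E'
from h import *
def rings(img,s,guess,half):
    out=[]
    g=cv2.cvtColor(img,cv2.COLOR_BGR2GRAY).astype(float)
    for G in guess:
        u0,v0=proj(s,np.array(G));
        for _ in range(4):
            ui,vi=int(round(u0)),int(round(v0))
            w=g[vi-half:vi+half+1,ui-half:ui+half+1]
            d=np.clip(np.median(g[vi-half-4:vi+half+5,ui-half-4:ui+half+5])-15-w,0,None)
            yy,xx=np.mgrid[-half:half+1,-half:half+1]
            d=d*((xx**2+yy**2)<=(half+.5)**2)
            u0,v0=ui+(d*xx).sum()/d.sum(),vi+(d*yy).sum()/d.sum()
        out.append((u0,v0))
    return np.array(out)
E
python3 - <<'E'
from ring import *
G=[[.5225,-.069,.045],[.538,-.1577,.045],[.555,-.2475,.045]]
W=snap('wrist');S=snap('scene');T=snap('top')
for n,f,s,h in [('wrist','w6',W,13),('scene','scene0',S,4),('top','top0',T,4)]:
    r=rings(cv2.imread(f'pics/{f}.png'),s,G,h)
    print(n,np.round(r,1).tolist(),[np.round(ray(s,x,.045)[:2],4).tolist() for x in r])
    im=cv2.imread(f'pics/{f}.png')
    u,v=r.mean(0).astype(int);k=3 if n=='wrist' else 6
    hh=45 if n!='wrist' else 60;ww=65 if n!='wrist' else 130
    cv=cv2.resize(im[max(0,v-hh):v+hh,u-ww:u+ww],None,fx=k,fy=k,interpolation=cv2.INTER_CUBIC)
    for x in r: cv2.drawMarker(cv,(int((x[0]-u+ww+.5)*k),int((x[1]-max(0,v-hh)+.5)*k)),(255,0,255),0,8,1)
    cv2.imwrite(f'pics/r_{n}.png',cv)
E
```

```text
wrist [[511.5, 202.3], [407.0, 198.7], [300.7, 195.5]] [[0.5239, -0.0704], [0.539, -0.159], [0.5545, -0.2474]]
scene [[317.2, 203.2], [280.3, 202.2], [242.4, 201.9]] [[0.5273, -0.0684], [0.5406, -0.1559], [0.5563, -0.2457]]
top [[322.9, 224.5], [354.4, 219.0], [386.1, 213.5]] [[0.5241, -0.0703], [0.5392, -0.1587], [0.5546, -0.2477]]
```

View pics/r_top.png

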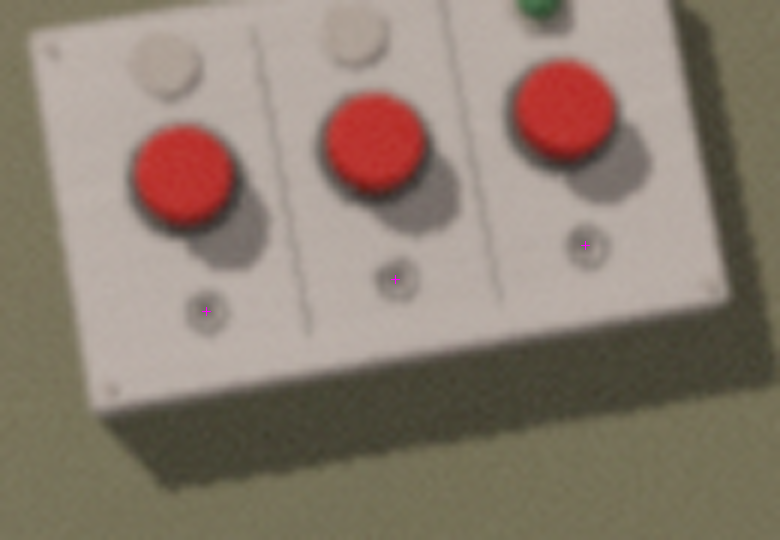

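View pics/r_wrist.png

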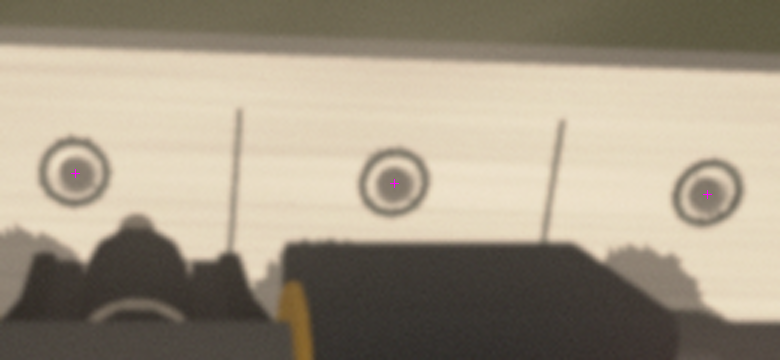

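View pics/r_scene.png

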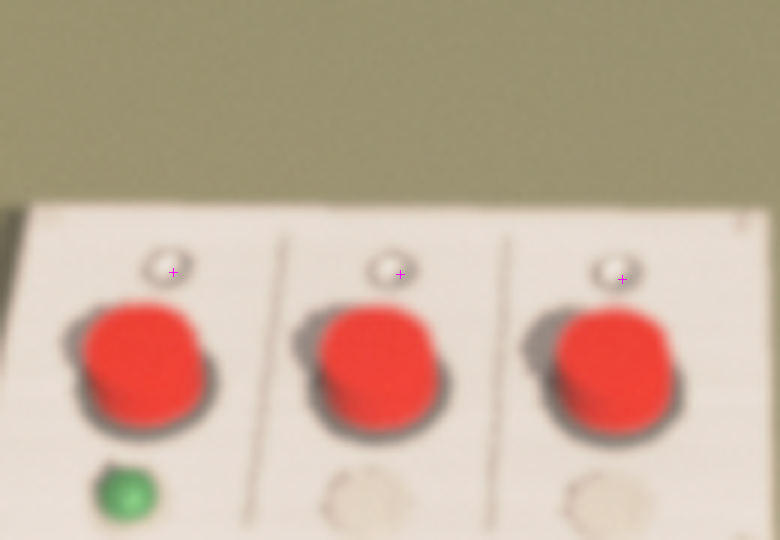

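```bash
python3 - <<'E'
from h import *
P,R=st()
W=snap('wrist','w7');S=snap('scene','s7');T=snap('top')
print('scene tip',ray(S,(245.6,182.6),.104),'P',P)
cv2.imwrite('pics/s7c.png',cv2.resize(S['pixels'][160:215,220:275,::-1],None,fx=10,fy=10,interpolation=cv2.INTER_CUBIC))
cv2.imwrite('pics/w7c.png',cv2.resize(W['pixels'][170:250,260:380,::-1],None,fx=6,fy=6,interpolation=cv2.INTER_CUBIC))
cv2.imwrite('pics/t7c.png',cv2.resize(T['pixels'][170:250,330:430,::-1],None,fx=6,fy=6,interpolation=cv2.INTER_CUBIC))
# nominal pin if vertical-ish along tool y through TCP line
for L in [.0366]:
    tip=P+R[:,1]*L; print('nom tip',tip,'scene px',proj(S,tip),'wrist px',proj(W,tip),'wrist shoulder',proj(W,P+R[:,1]*(.0106)))
E
```

```text
t 10.35 tcp [ 0.5509 -0.2332  0.1408] x [-0.2069  0.9782  0.0168] y [ 0.0161  0.0206 -0.9997] F [-0.35 -0.12 -0.89] gap 0.219
scene tip [ 0.54730288 -0.2335657   0.104     ] P [ 0.55094925 -0.23322258  0.14083611]
nom tip [ 0.55153851 -0.23246843  0.10424863] scene px [245.52804914 183.85978361] wrist px [320.07712885 219.45929893] wrist shoulder [319.89903472 233.73463792]
```

View pics/s7c.png

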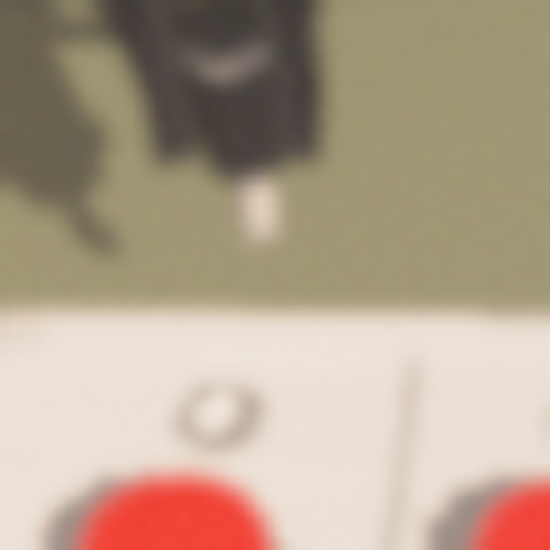

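View pics/w7c.png

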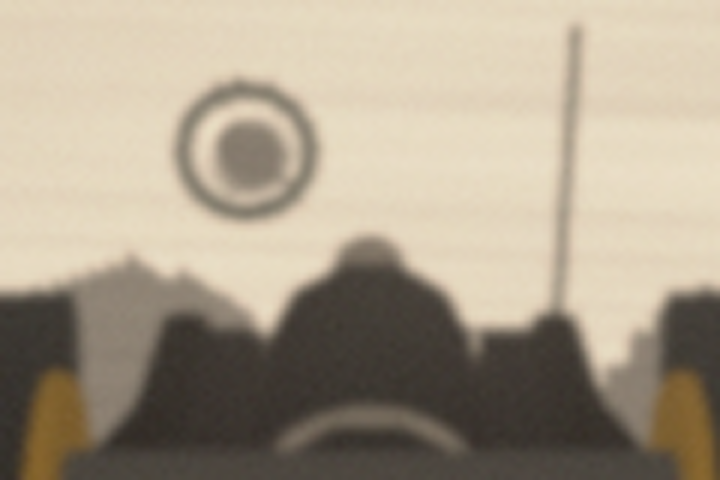

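View pics/t7c.png

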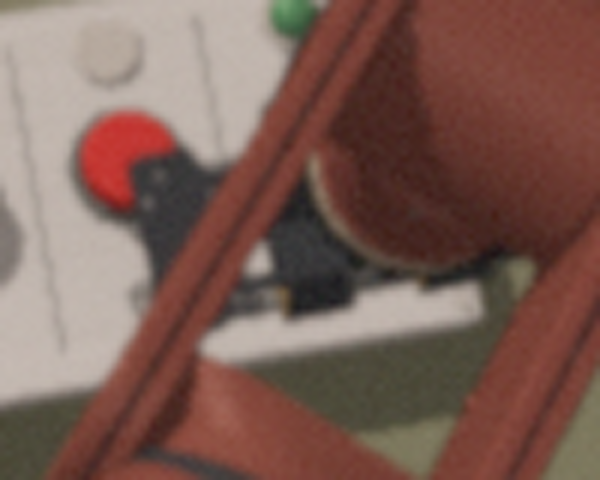

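```bash
python3 - <<'E'
from h import *
from scipy.optimize import fsolve
P,R=st()
W=snap('wrist');S=snap('scene')
th=np.linspace(0,2*np.pi,60)
def circ(x,y):
    z=P[2]-.0366
    return [np.array([x+r*np.cos(t),y+r*np.sin(t),z+h]) for r,h in((.002,0),(.004,.002)) for t in th]
for row in (208.5,209.3):
  f=lambda q:[min(proj(W,c)[1] for c in circ(*q))-row, np.mean([proj(W,c)[0] for c in circ(*q)])-321.2]
  print('wrist tip',fsolve(f,[.547,-.233]))
for row in (183.3,183.9,184.5):
  f=lambda q:[max(proj(S,c)[1] for c in circ(*q))-row, np.mean([proj(S,c)[0] for c in circ(*q)])-245.7]
  print('scene tip',fsolve(f,[.547,-.233]))
print('scene sock',ray(S,(241.5,201.2),.045),'wrist sock',ray(W,(300.7,195.4),.045))
E
```

```text
t 10.5 tcp [ 0.5509 -0.2333  0.1408] x [-0.2068  0.9782  0.0168] y [ 0.0161  0.0206 -0.9997] F [-0.93 -0.64 -0.88] gap 0.22
wrist tip [ 0.54723836 -0.23274431]
wrist tip [ 0.54776836 -0.2326318 ]
scene tip [ 0.54769692 -0.23305729]
scene tip [ 0.54958125 -0.23250489]
scene tip [ 0.55146132 -0.23195374]
scene sock [ 0.55442834 -0.24842306  0.045     ] wrist sock [ 0.55438861 -0.24779235  0.045     ]
```

Emit:
{"method": "play_rows", "body": {
  "rows": "-0.003 0.001 -0.001 0;-0.005 0.004 -0.001 0;-0.005 0.008 0 0;-0.003 0.01 0 0;-0.001 0.01 0 0;0 0.007 0 0;0 0.004 0 0;0 0.002 0 0;0 0 0 0;0 0 0 0"
}}

```text
time: 11.43
tool_pos: [0.5563, -0.25, 0.0867]
eef_rot: [[-0.206, 0.012, -0.979], [0.978, 0.023, -0.205], [0.02, -1.0, -0.017]]
contact_force: [-0.7, 0.4, -0.8]
finger_gap: 0.218
```

```bash
python3 - <<'E'
from h import *
P,R=st()
W=snap('wrist','w8');S=snap('scene','s8')
cv2.imwrite('pics/s8c.png',cv2.resize(S['pixels'][165:220,215:270,::-1],None,fx=10,fy=10,interpolation=cv2.INTER_CUBIC))
cv2.imwrite('pics/w8c.png',cv2.resize(W['pixels'][170:250,260:380,::-1],None,fx=6,fy=6,interpolation=cv2.INTER_CUBIC))
st()
E
```

```text
t 11.43 tcp [ 0.5563 -0.25    0.0867] x [-0.2058  0.9784  0.0199] y [ 0.0124  0.0229 -0.9997] F [-0.67  0.37 -0.76] gap 0.218
t 11.53 tcp [ 0.5565 -0.2501  0.0871] x [-0.2059  0.9784  0.0194] y [ 0.013   0.0226 -0.9997] F [ 0.52 -0.46 -0.22] gap 0.224
```

View pics/s8c.png

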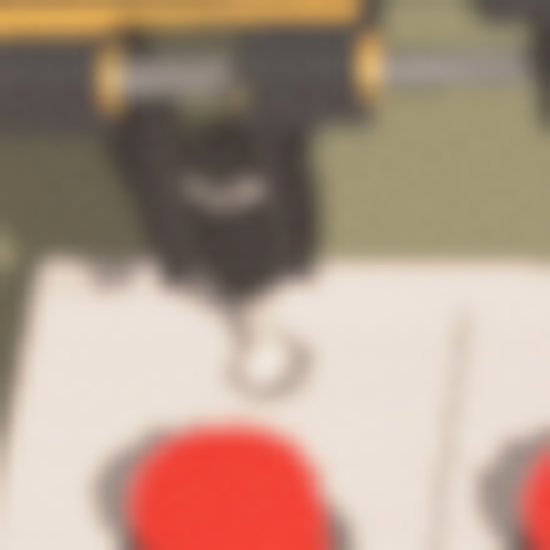

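View pics/w8c.png

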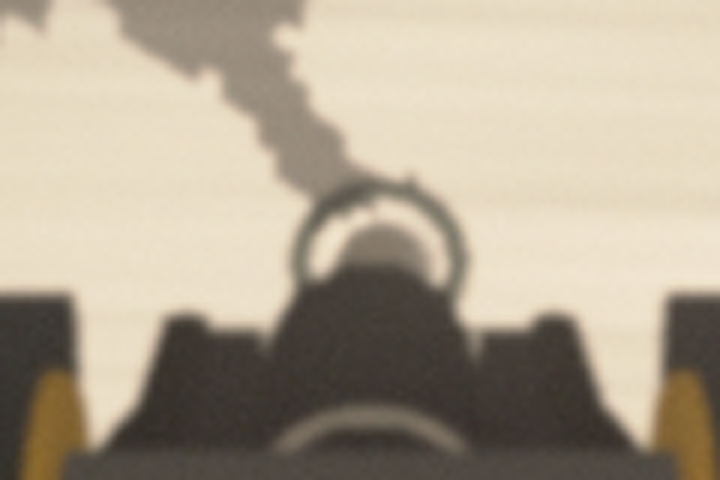

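Emit:
{"method": "play_rows", "body": {
  "rows": "0.001 0 -0.001 0;0.001 0 0 0;0 0 0 0;0 0.002 0 0;0 0.003 0 0;0 0.003 0 0;0 0.001 0 0;0 0 0 0"
}}

```text
time: 12.2
tool_pos: [0.5589, -0.2481, 0.0801]
eef_rot: [[-0.207, 0.017, -0.978], [0.978, 0.02, -0.206], [0.016, -1.0, -0.021]]
contact_force: [-0.1, -0.3, -0.5]
finger_gap: 0.221
```

```bash
python3 - <<'E'
from h import *
P,R=st()
W=snap('wrist','w9');S=snap('scene','s9')
cv2.imwrite('pics/s9c.png',cv2.resize(S['pixels'][165:220,215:270,::-1],None,fx=10,fy=10,interpolation=cv2.INTER_CUBIC))
cv2.imwrite('pics/w9c.png',cv2.resize(W['pixels'][170:250,260:380,::-1],None,fx=6,fy=6,interpolation=cv2.INTER_CUBIC))
st()
E
```

```text
t 12.2 tcp [ 0.5589 -0.2481  0.0801] x [-0.2066  0.9783  0.016 ] y [ 0.0171  0.02   -0.9997] F [-0.12 -0.26 -0.46] gap 0.221
t 12.3 tcp [ 0.559  -0.2481  0.0802] x [-0.2065  0.9783  0.016 ] y [ 0.0171  0.02   -0.9997] F [-0.09  0.38 -0.13] gap 0.219
```

View pics/s9c.png

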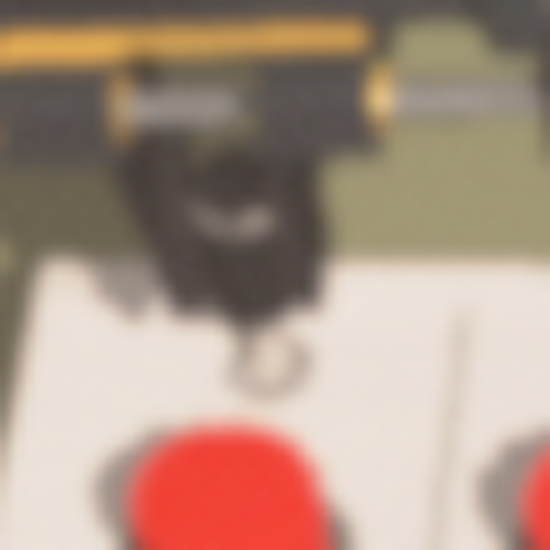

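View pics/w9c.png

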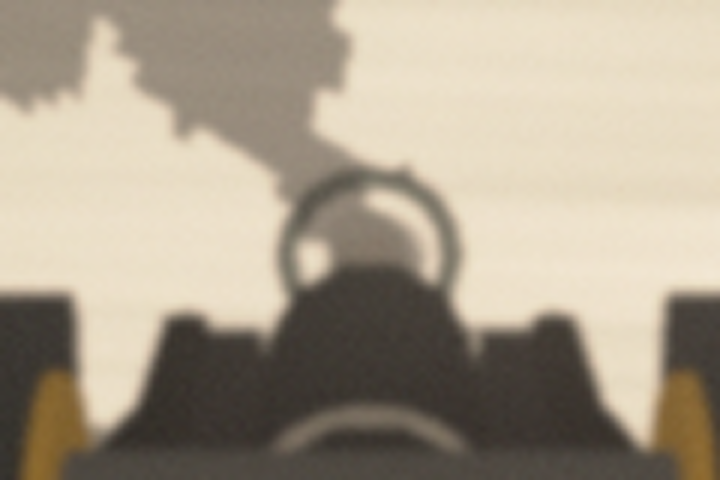

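Emit:
{"method": "play_rows", "body": {
  "rows": "0 0 0.001 0;0 0.001 0.0005 0;0 0.003 0 0;0 0.003 0 0;0 0.003 0 0;0 0.001 0 0;0 0 0 0"
}}

```text
time: 12.88
tool_pos: [0.5575, -0.2484, 0.0681]
eef_rot: [[-0.206, 0.017, -0.978], [0.978, 0.02, -0.206], [0.016, -1.0, -0.021]]
contact_force: [0.3, -0.1, -0.5]
finger_gap: 0.224
```

```bash
python3 - <<'E'
from h import *
P,R=st()
W=snap('wrist','w10');S=snap('scene','s10')
cv2.imwrite('pics/s10c.png',cv2.resize(S['pixels'][165:220,215:270,::-1],None,fx=10,fy=10,interpolation=cv2.INTER_CUBIC))
cv2.imwrite('pics/w10c.png',cv2.resize(W['pixels'][170:250,260:380,::-1],None,fx=6,fy=6,interpolation=cv2.INTER_CUBIC))
st()
E
```

```text
t 12.88 tcp [ 0.5575 -0.2484  0.0681] x [-0.2063  0.9784  0.0159] y [ 0.0173  0.0199 -0.9997] F [ 0.32 -0.06 -0.51] gap 0.224
t 12.98 tcp [ 0.5576 -0.2484  0.0683] x [-0.2064  0.9784  0.0157] y [ 0.0174  0.0198 -0.9997] F [ 1.07  0.17 -0.81] gap 0.223
```

View pics/w10c.png

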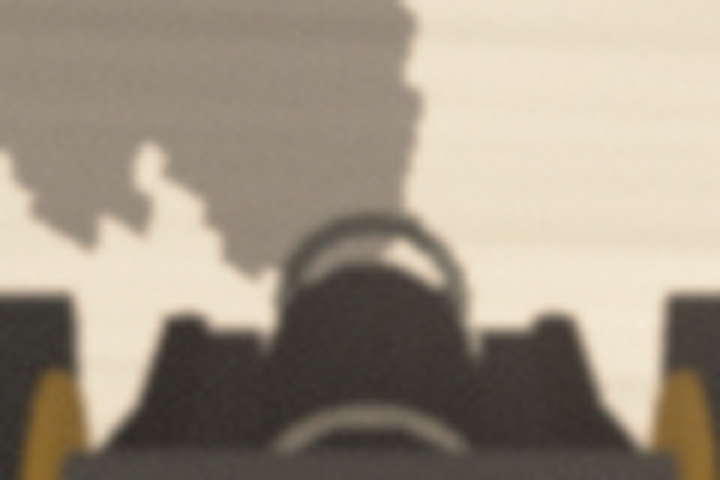

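The tip is about 13 mm below the panel face with no contact force, so it is in the hole. Continuing to home.

Emit:
{"method": "play_rows", "body": {
  "rows": "0 0.002 0 0;0 0.003 0 0;0 0.003 0 0;0 0.002 0 0;0 0.002 0 0;0 0.001 0 0;0 0 0 0"
}}

```text
time: 13.57
tool_pos: [0.5581, -0.2483, 0.0558]
eef_rot: [[-0.207, 0.018, -0.978], [0.978, 0.02, -0.206], [0.015, -1.0, -0.021]]
contact_force: [-1.4, 0.5, -0.6]
finger_gap: 0.217
```

```bash
python3 - <<'E'
from h import *
P,R=st()
W=snap('wrist','w11');S=snap('scene','s11')
cv2.imwrite('pics/s11c.png',cv2.resize(S['pixels'][165:220,215:270,::-1],None,fx=10,fy=10,interpolation=cv2.INTER_CUBIC))
st()
E
```

```text
t 13.57 tcp [ 0.5581 -0.2483  0.0558] x [-0.2066  0.9783  0.0155] y [ 0.0175  0.0195 -0.9997] F [-1.44  0.5  -0.56] gap 0.217
t 13.67 tcp [ 0.5581 -0.2483  0.0557] x [-0.2066  0.9783  0.0153] y [ 0.0177  0.0194 -0.9997] F [-0.07  0.03  2.47] gap 0.222
```

View pics/s11c.png

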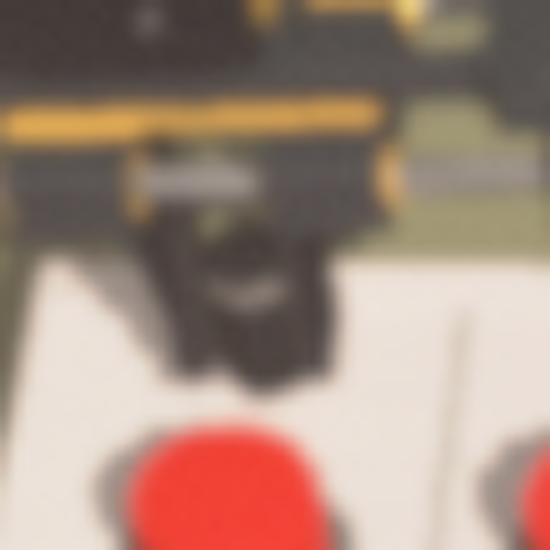

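Emit:
{"method": "play_rows", "body": {
  "rows": "0 0.002 0 0;0 0.002 0 0;0 0.002 0 0"
}}

```text
time: 13.92
tool_pos: [0.5584, -0.2483, 0.0555]
eef_rot: [[-0.207, 0.016, -0.978], [0.978, 0.02, -0.207], [0.016, -1.0, -0.02]]
contact_force: [-8.1, 3.0, 15.0]
finger_gap: 0.22
```

Emit:
{"method": "play_rows", "body": {
  "rows": "0 0.003 0 0;0 0.003 0 0;0 0.003 0 0"
}}

```text
time: 14.17
tool_pos: [0.5585, -0.2484, 0.0555]
eef_rot: [[-0.208, 0.015, -0.978], [0.978, 0.02, -0.208], [0.016, -1.0, -0.018]]
contact_force: [-10.2, 4.6, 20.9]
finger_gap: 0.222
```

Firm stop at TCP z 0.0555, exactly the predicted home height. Relaxing the push and releasing.

Emit:
{"method": "play_rows", "body": {
  "rows": "0 0 0 0;0 0 0 0"
}}

```text
time: 14.33
tool_pos: [0.5582, -0.2483, 0.0567]
eef_rot: [[-0.209, 0.014, -0.978], [0.978, 0.02, -0.208], [0.016, -1.0, -0.018]]
contact_force: [-1.5, 0.1, -0.5]
finger_gap: 0.221
```

Emit:
{"method": "play_rows", "body": {
  "rows": "0 0 0 0;0 0 0 0;0 0 0 0;0 0 0 0",
  "grip": 0.5
}}

```text
time: 14.67
tool_pos: [0.5589, -0.2486, 0.0557]
eef_rot: [[-0.208, 0.016, -0.978], [0.978, 0.019, -0.208], [0.015, -1.0, -0.019]]
contact_force: [0.1, -0.4, -0.1]
finger_gap: 0.435
```

Emit:
{"method": "play_rows", "body": {
  "rows": "0 -0.004 0 0;0 -0.008 0 0;0 -0.01 0 0;0 -0.01 0 0;0 -0.01 0 0;0 -0.01 0 0;0 -0.01 0 0;0 -0.006 0 0;0 -0.003 0 0;0 -0.001 0 0;0 0 0 0"
}}

```text
time: 15.58
tool_pos: [0.5593, -0.2511, 0.1384]
eef_rot: [[-0.208, 0.021, -0.978], [0.978, 0.016, -0.208], [0.012, -1.0, -0.023]]
contact_force: [0.3, -0.5, 0.3]
finger_gap: 0.498
```

```bash
python3 - <<'E'
from h import *
P,R=st()
W=snap('wrist','w12');S=snap('scene','s12')
cv2.imwrite('pics/s12c.png',cv2.resize(S['pixels'][160:270,190:300,::-1],None,fx=5,fy=5,interpolation=cv2.INTER_CUBIC))
print(proj(S,[.5544,-.248,.089]))
print([(np.round(r['position'],4).tolist(),round(r['conf'],2)) for r in vision.pinpoint('pin','scene')])
print([(np.round(r['position'],4).tolist(),round(r['conf'],2)) for r in vision.pinpoint('cap_right','scene')])
st()
E
```

```text
t 15.58 tcp [ 0.5593 -0.2511  0.1384] x [-0.2083  0.978   0.0115] y [ 0.0205  0.0162 -0.9997] F [ 0.32 -0.49  0.31] gap 0.498
[239.50990005 188.44315384]
[([0.4928, 0.2276, -0.0003], 0.63), ([0.4955, 0.3187, -0.0009], 0.61), ([0.5884, 0.2235, -0.002], 0.56), ([0.5387, 0.1409, -0.0001], 0.47), ([0.408, 0.1987, 0.0019], 0.44), ([0.5564, -0.2494, 0.0139], 0.43), ([0.6753, -0.2268, 0.0468], 0.24)]
[([0.6167, -0.2391, 0.0757], 0.83)]
t 15.78 tcp [ 0.5586 -0.2507  0.1371] x [-0.2083  0.978   0.013 ] y [ 0.0188  0.0173 -0.9997] F [ 0.37 -0.04 -0.24] gap 0.497
```

View pics/s12c.png

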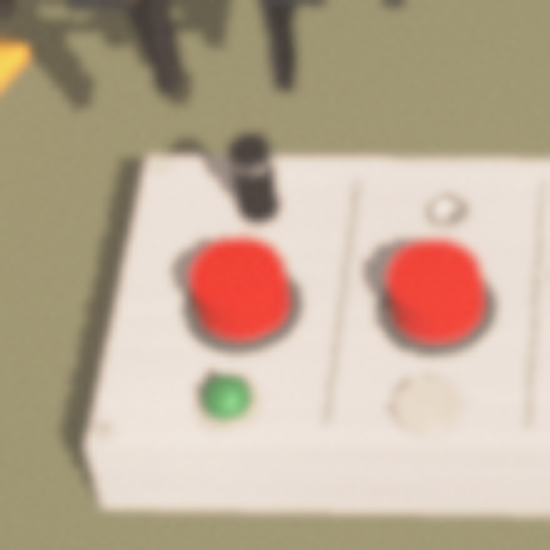

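View pics/w12.png

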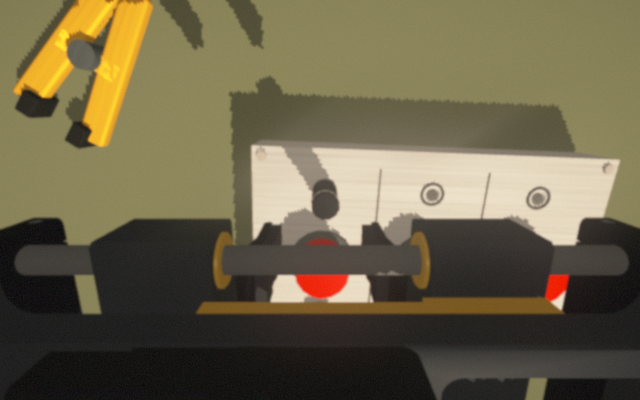

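The pin stands flush in the right socket (scene crop (258,185), front-left channel with the green jewel). Closing the fingers and moving over the right cap.

Emit:
{"method": "play_rows", "body": {
  "rows": "0 0 -0.003 0;0 0 -0.007 0;0 0 -0.01 0;0 0 -0.01 0;0.001 0 -0.01 0;0 0 -0.009 0;0 0 -0.006 0;0 0 -0.003 0;0 0 -0.001 0;0 0 0 0",
  "grip": 1
}}

```text
time: 16.62
tool_pos: [0.6227, -0.2342, 0.1352]
eef_rot: [[-0.21, 0.015, -0.978], [0.978, 0.02, -0.209], [0.016, -1.0, -0.019]]
contact_force: [0.2, 0.4, -0.8]
finger_gap: 0.006
```

```bash
python3 - <<'E'
from h import *
P,R=st()
go(P,[.6166,-.2375,.09],R)
E
```

```text
t 16.62 tcp [ 0.6227 -0.2342  0.1352] x [-0.2098  0.9776  0.0162] y [ 0.0155  0.0199 -0.9997] F [ 0.2   0.38 -0.81] gap 0.006
tool delta [-0.0027  0.045   0.0075]
```

Emit:
{"method": "play_rows", "body": {
  "rows": "-0.001 0.002 0.002 0;-0.001 0.005 0.003 0;-0.001 0.008 0.002 0;0 0.008 0 0;0 0.008 0 0;0 0.006 0 0;0 0.004 0 0;0 0.002 0 0;0 0 0 0"
}}

```text
time: 17.37
tool_pos: [0.6136, -0.2385, 0.0856]
eef_rot: [[-0.208, 0.012, -0.978], [0.978, 0.021, -0.207], [0.018, -1.0, -0.016]]
contact_force: [-1.0, 0.2, -0.4]
finger_gap: 0.005
```

```bash
python3 - <<'E'
from h import *
P,R=st()
W=snap('wrist','w13');S=snap('scene','s13')
cv2.imwrite('pics/s13c.png',cv2.resize(S['pixels'][160:270,190:300,::-1],None,fx=5,fy=5,interpolation=cv2.INTER_CUBIC))
P,R=st()
go(P,[.6166,-.2375,.075],R)
E
```

```text
t 17.37 tcp [ 0.6136 -0.2385  0.0856] x [-0.2077  0.978   0.0183] y [ 0.012   0.0212 -0.9997] F [-1.03  0.16 -0.39] gap 0.005
t 17.47 tcp [ 0.614  -0.2387  0.0864] x [-0.2078  0.978   0.0176] y [ 0.0129  0.0207 -0.9997] F [0.04 0.08 0.53] gap 0.003
tool delta [ 0.0004  0.0114 -0.0026]
```

View pics/s13c.png

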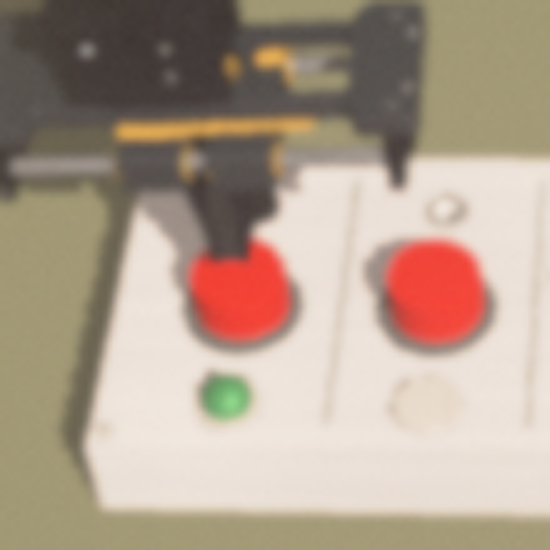

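View pics/w13.png

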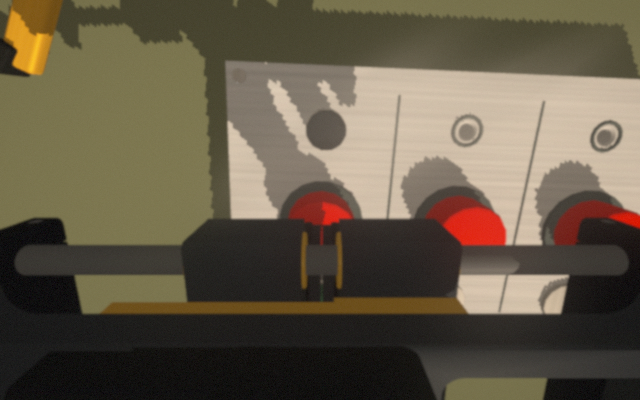

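Emit:
{"method": "play_rows", "body": {
  "rows": "0 0.002 -0.001 0;0 0.003 -0.001 0;0 0.003 0 0;0 0.002 0 0;0 0.001 0 0;0 0 0 0"
}}

```text
time: 17.97
tool_pos: [0.618, -0.2385, 0.0764]
eef_rot: [[-0.208, 0.016, -0.978], [0.978, 0.019, -0.208], [0.015, -1.0, -0.02]]
contact_force: [0.6, -0.2, -1.2]
finger_gap: 0.008
```

Emit:
{"method": "play_rows", "body": {
  "rows": "0 0.001 0 0;0 0.002 0 0;0 0.001 0 0"
}}

```text
time: 18.22
tool_pos: [0.6184, -0.2386, 0.0727]
eef_rot: [[-0.208, 0.017, -0.978], [0.978, 0.018, -0.208], [0.015, -1.0, -0.02]]
contact_force: [-0.8, 0.6, 1.4]
finger_gap: 0.005
```

Contact at z ≈ 0.0727, as predicted. Pressing towards 0.065 and about 6.3 N.

Emit:
{"method": "play_rows", "body": {
  "rows": "0 0.002 0 0;0 0.002 0 0;0 0.002 0 0"
}}

```text
time: 18.47
tool_pos: [0.6185, -0.2387, 0.0676]
eef_rot: [[-0.208, 0.017, -0.978], [0.978, 0.018, -0.208], [0.014, -1.0, -0.02]]
contact_force: [-3.5, 1.4, 5.7]
finger_gap: 0.006
```

Emit:
{"method": "play_rows", "body": {
  "rows": "0 0.002 0 0;0 0.002 0 0"
}}

```text
time: 18.63
tool_pos: [0.6185, -0.2387, 0.0644]
eef_rot: [[-0.209, 0.017, -0.978], [0.978, 0.018, -0.208], [0.014, -1.0, -0.02]]
contact_force: [-3.8, 1.3, 7.3]
finger_gap: 0.004
```

Emit:
{"method": "play_rows", "body": {
  "rows": "0 0.001 0 0"
}}

```text
time: 18.72
tool_pos: [0.6185, -0.2387, 0.0638]
eef_rot: [[-0.209, 0.017, -0.978], [0.978, 0.018, -0.208], [0.014, -1.0, -0.02]]
contact_force: [-3.4, 1.8, 6.8]
finger_gap: 0.007
```

```bash
python3 - <<'E'
from h import *
st()
for i in range(6):
    S=snap('scene','s14' if i==5 else None); st()
E
```

```text
t 18.72 tcp [ 0.6185 -0.2387  0.0638] x [-0.2086  0.9779  0.0141] y [ 0.0167  0.018  -0.9997] F [-3.36  1.83  6.81] gap 0.007
t 18.77 tcp [ 0.6185 -0.2387  0.0638] x [-0.2085  0.9779  0.0142] y [ 0.0166  0.0181 -0.9997] F [-3.9   2.07  6.48] gap 0.006
t 18.82 tcp [ 0.6185 -0.2386  0.0639] x [-0.2086  0.9779  0.0142] y [ 0.0167  0.0181 -0.9997] F [-3.3   1.55  7.24] gap 0.003
t 18.87 tcp [ 0.6185 -0.2386  0.0641] x [-0.2086  0.9779  0.0141] y [ 0.0168  0.018  -0.9997] F [-3.2   1.71  6.56] gap 0.002
t 18.92 tcp [ 0.6185 -0.2387  0.0641] x [-0.2086  0.9779  0.0142] y [ 0.0167  0.018  -0.9997] F [-3.37  1.69  6.86] gap 0.009
t 18.97 tcp [ 0.6185 -0.2387  0.0641] x [-0.2086  0.9779  0.0141] y [ 0.0168  0.018  -0.9997] F [-3.47  1.45  7.8 ] gap 0.008
t 19.02 tcp [ 0.6185 -0.2386  0.0641] x [-0.2086  0.9779  0.0141] y [ 0.0167  0.018  -0.9997] F [-3.78  1.66  7.04] gap 0.002
```

Emit:
{"method": "play_rows", "body": {
  "rows": "0 0 0 0"
}}

```text
time: 19.1
tool_pos: [0.6185, -0.2387, 0.0647]
eef_rot: [[-0.209, 0.017, -0.978], [0.978, 0.018, -0.208], [0.014, -1.0, -0.02]]
contact_force: [-3.6, 0.4, 6.7]
finger_gap: 0.007
```

```bash
python3 - <<'E'
from h import *
st()
for i in range(9):
    S=snap('scene','s15' if i==8 else None)
    if i%2==0: st()
W=snap('wrist');st()
a=cv2.resize(S['pixels'][160:270,190:300,::-1],(400,400),interpolation=cv2.INTER_CUBIC)
b=cv2.resize(W['pixels'][60:260,200:400,::-1],(400,400))
cv2.imwrite('pics/f15.png',np.hstack([a,b]))
E
```

```text
t 19.1 tcp [ 0.6185 -0.2387  0.0647] x [-0.2086  0.9779  0.0141] y [ 0.0167  0.018  -0.9997] F [-3.58  0.42  6.67] gap 0.007
t 19.15 tcp [ 0.6185 -0.2386  0.0649] x [-0.2087  0.9779  0.0142] y [ 0.0166  0.018  -0.9997] F [-3.73  1.31  7.01] gap 0.006
t 19.25 tcp [ 0.6185 -0.2387  0.0648] x [-0.2087  0.9779  0.0141] y [ 0.0167  0.018  -0.9997] F [-3.79  1.9   6.88] gap 0.009
t 19.35 tcp [ 0.6185 -0.2387  0.0647] x [-0.2086  0.9779  0.0141] y [ 0.0166  0.018  -0.9997] F [-3.24  0.88  6.44] gap 0.005
t 19.45 tcp [ 0.6185 -0.2387  0.0648] x [-0.2087  0.9779  0.0141] y [ 0.0167  0.0179 -0.9997] F [-3.57  0.72  6.84] gap 0.004
t 19.55 tcp [ 0.6185 -0.2386  0.0647] x [-0.2087  0.9779  0.0141] y [ 0.0167  0.018  -0.9997] F [-3.6   1.24  7.37] gap 0.004
t 19.6 tcp [ 0.6185 -0.2387  0.0647] x [-0.2086  0.9779  0.0141] y [ 0.0166  0.018  -0.9997] F [-2.76  2.03  6.53] gap 0.007
```

View pics/f15.png

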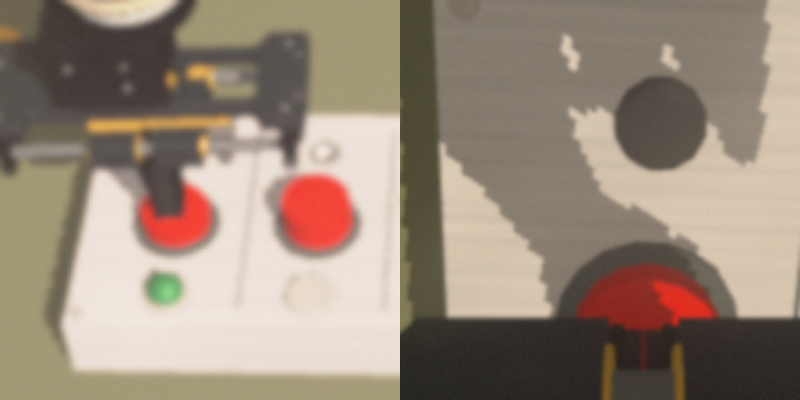

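The final picture shows the right cap sunk under the fingertips at (170,215) and the neighbouring cap up at (315,215). The pin stands in its socket at (660,122). The hold is steady at about 8.3 mm and 6.8 N, so I'm handing in.

```bash
python3 -c "
from workcell import order; print(order.hand_in())"
```

```text
the job is handed in; nothing more can be done
None
```

I put the black arming pin fully home in the right channel's socket, which is the one marked by the jewel. I then pressed that channel's button to about halfway and handed the job in while still holding it, at 19.6 s. No verdict was reported.

**Pin:** it came to a firm stop at tool height 0.0555 m, the height I had predicted for the shoulder resting on the panel. The push there reached about 21 N. Later pictures show it upright and flush. The network's one reading put the tip at z 0.014 m against an expected 0.019 m, only slightly more than its usual error.

**Button:** before handing in, the hold was steady for 0.5 s at tool z 0.0647–0.0649 m. That is about 8.3 mm of travel at about 6.8 N. The force alone would suggest nearer 9 mm; both are inside 5–11 mm.

**Other things:** the neighbouring middle button looked up in the last crops. My path stayed clear of the tape measure, clamp and coaster; I did not measure their positions again at the end.

**Disagreements:** the tool drifted to a tilt of 1–2°, which I could not correct. The cameras differed by 2–4 mm on the pin's position, so I aligned the pin against the socket in the pictures instead.

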